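# Unlock the blade box and hold its latch back

## Robot

A 7-joint arm with a two-finger parallel gripper is mounted at the origin on a cart in front of the work surface, level with it; the furniture and walls round the work are solid. World frame = base frame: x ahead of the robot, y to its left, z up, the work surface at z = 0. Lengths are in m, angles in rad, forces in N, time in s.
With the tool pointing down it reaches from about 0.425 to 0.95 m from the base axis. Payload 4.7 kg.
Tool frame: the origin (TCP) lies between the finger pads; the fingertips stand 11 mm ahead of it and the grasp point (between the pads) lies 8 mm behind it; z points along the fingers, y is the line along which they close (so a half turn about z gives the same grasp; the last joint's range is limited). The gripper opens to 85 mm and grips with 20 to 120 N. Pads are 22 mm wide; open, the fingers measure 114 mm over their backs; the gripper's body (76 mm by 85 mm) begins 54 mm behind the grasp point. The pads swing forward as they close: fully open they stand 13 mm farther back than shut.
Start: joints at [1.212, 0.469, -0.049, 1.532, 0.024, 1.141, -0.082], TCP at [0.219, -0.639, 0.242] pointing down, gripper open.
Joint ranges: [-2.59, 2.59], [-0.33, 1.99], [-1.39, 1.29], [0.1, 2.45], [-1.04, 4.18], [0.21, 1.99], [-2.66, 2.66]. Speed limits (rad/s): [2.57, 2.57, 3.14, 3.14, 3.14, 3.14, 3.14].

## Interface

Orientations are given as a unit quaternion [x, y, z, w].
In Python, from plant import * gives the robot as it stands.
- The arm moves only by the shell command python3 -m creep 'ROWS' [OPENING] [FORCE]. ROWS is JSON, a list of rows, each an object of numbers: "dx", "dy", "dz": the shift along the world's x, y, z in mm; "turn": the turn about the world's z in degrees. A call has 1 to 5 rows; each row shifts and turns the commanded pose from where the row before left it; what a row does not reach is not made up. A row lasts 1/10 s, in which the tool goes at most 50 mm and 8.59 degrees, less where a joint would pass 70% of its speed; a pose out of reach is approached as far as the arm can. A call with a gripper value outside its range is refused whole. OPENING is the finger opening in mm, from 0 to 85.4, set as the call begins (- or left out, the last holds). The fingers move at their own pace and stop on an object; FORCE is the grip in N (left out, the last holds). Time passes only in rows, so rows that do not move let the fingers close. It gives the time, the measured TCP pose, the force, the opening and the grip force at its end, in the units of the state.
- get_state(): the state, without advancing time (a new reading comes with each control period).
- get_image(name): name is "scene" or "side" or "wrist"; returns a dict with "frame" (384x512x3 uint8, blue, green, red), "camera_matrix" (3x3 intrinsics, pixels), "R" (3x3) and "t" (3): a world point X has camera coordinates R X + t. Camera axes: x right, y down, z forward; pixel columns grow to the right and rows downward; lengths in m; the calibration is good to about 2 mm. A picture is of the moment at which its call begins. There is no depth.
- finish_job(): hands the job in; it is judged then, once.
The state is a dict: "time": time; "q": joint angles; "dq": joint speeds; "effort": joint torques, N m; "ee_pos": TCP position; "tcp_rot": TCP orientation; "ft_force": force on the tool from outside, world axes, zero at the start; "wrist_torque": the same for the moment, N m; "grip_width": finger opening in m; "grasp_force": force on a finger pad.
Only numpy, scipy, OpenCV 4.12 (cv2) and the standard library are available. Lean on these libraries where they do the work, as an engineer would, in place of code of your own. Each camera call takes 0.05 s, during which the arm holds its last target. There are 200 camera calls.

## Task

Unlock the steel blade box and keep it unlocked so that I can lift its lid: swing the dust cover aside, take the key from its stand, push it fully home in the keyhole without forcing it (wiggle it a little past the sticky pins), and turn it a quarter turn clockwise to its stop. The latch is sprung and snaps shut if the key is let go, so finish with the key still gripped and turned, the latch bolt drawn back. Leave the other things on the bench where they are.

Things in the scene. Friction and masses are not known exactly. Their poses are not given: they have to be found in the camera images.
- key: double-bit steel key, upright in its stand, 72 mm tall, 35 g. Origin: centre of the foot of the bits; z up its axis to the head, x along the width, y through the thickness (a half turn about z is the same). Bits 22 (x) x 5 (y) mm, z 0 to 12, tapered at the foot; shank 5.6 mm, collar 9 mm; orange head 30 (x) x 10 (y) mm, z 42 to 72: grip its flat faces across the 10 mm
- key_stand: yellow printed block that holds the key, fixed to the bench, 70 x 50 mm at the foot, 30 mm high. Origin: centre of its underside. The key stands loosely in a pocket with its foot 6 mm above the bench; it lifts straight out (raise it more than 30 mm)
- blade_box: blue steel box, heavy and fixed, 170 (x) x 222 (y) mm, top 85 mm above the bench. Origin: centre of its underside; front faces -x. On its front deck an aluminium lock case, 60 x 60 mm, 22 mm high; behind that the lid (handle 22 mm high) with a steel staple for the brass latch bolt. The lid stays shut in this job
- keyhole (a point): centre of the keyhole's mouth in the brass plate on the lock case, 110.5 mm above the bench; x along the slot, y across it, z up; the key goes straight down. Slot 24 x 7 mm, widening in the top 4 mm to 30 x 14 mm; a 48 mm steel ring round it is 0.5 mm higher. This plate is fixed: the key can turn only when its bits are below it, that is, fully home
- key_seat (a point): bottom of the keyhole, 21.5 mm below keyhole, same axes: the key's foot rests here when fully home; its head then begins 20 mm above the ring. Below the plate the bits enter the turning plug's slot (24 x 7 mm), where sprung sticky pins pinch them from both sides: the last 10 mm take 10 to 20 N of plain push, less after rocking the key 3 degrees each way about its axis
- lock_plug (a joint): turn of the lock's plug, rad, about the vertical through keyhole: 0 at rest, grows clockwise seen from above, stop at 1.48 (a quarter turn). Only the fully inserted key turns it, with up to 0.09 rad of play. A spring turns it back: 0.03 N m at rest, 0.10 N m at the stop
- latch_bolt (a joint): how far the brass latch bolt is drawn back, m: 0 shot into the staple, 0.0105 clear of it; geared to the plug (0.0071 m per rad)
- dust_cover (a joint): swing of the steel dust cover on the lock case, rad: 0 over the keyhole, grows clockwise seen from above (its tab goes from the robot's side round to +y of the box), stop at 1.9; the keyhole is clear above 1.3. It stays where it is left. Disc 34 mm across, 2.5 mm thick, top 115 mm above the bench
- cover_tab (a point): centre of the top of the black round tab on the dust cover, 8 mm diameter, 8 mm tall above the cover plate, its top 123 mm above the bench; push it sideways; 39 mm from the pivot
- cover_pivot (a point): vertical pivot of the dust cover, 27 mm behind the keyhole (towards +x of the box), 115 mm above the bench
- printed_vase: bystander: green vase, 44 mm across, 70 mm tall; origin centre of underside
- ink_dropper: bystander: dark bottle with dropper, 33 mm across, 102 mm tall; origin centre of underside
- bit_box: bystander: purple box, 54 x 58 x 25 mm; origin centre of underside
- glue_stick: bystander: glue stick standing, 27 mm across, 92 mm tall; origin centre of underside
- sanding_block: bystander: red-brown sanding block, 48 x 68 x 24 mm; origin centre of underside
- paint_pot_0: bystander: paint pot with red band, 36 mm across, 42 mm tall; origin centre of underside
- paint_pot_1: bystander: paint pot with blue band, 36 mm across, 42 mm tall; origin centre of underside
- paint_pot_2: bystander: paint pot with yellow band, 36 mm across, 42 mm tall; origin centre of underside
- flush_cutters: bystander: cutters with red grips lying flat, 135 x 55 x 12 mm; origin centre of underside

How it is judged:
On the way:
1. the key is pushed fully home in the keyhole, not yet turned (z of key in the frame of key_seat below 0.0025 m and horizontal distance between key and key_seat below 0.003 m and angle between key's own z axis and vertical below 0.12 rad and value of joint lock_plug below 0.6 rad), for 0.1 s.
At the end, for the whole second after the job is handed in: Key fully home (foot within 2.5 mm of the seat's height and 3 mm of its axis, upright within 7 degrees), plug held still beyond 1.2 rad, latch bolt back more than 8.3 mm, dust cover beyond 0.9 rad, fingers still gripping the key (over 1 N) (z of key in the frame of key_seat below 0.0025 m and horizontal distance between key and key_seat below 0.003 m and angle between key's own z axis and vertical below 0.12 rad and value of joint lock_plug above 1.2 rad and value of joint latch_bolt above 0.0083 m and velocity of joint lock_plug below 0.2 rad/s and value of joint dust_cover above 0.9 rad and contact force between the fingers and key above 1 N); the arm keeps its last pose, push and grip.
It fails at once if another thing on the bench is moved more than 25 mm or tipped over (distance of any of printed_vase, ink_dropper, bit_box, glue_stick, sanding_block, paint_pot_0, paint_pot_1, paint_pot_2, flush_cutters from where it was at the start of the episode above 0.025 m or angle between any of printed_vase, ink_dropper, bit_box, glue_stick, sanding_block, paint_pot_0, paint_pot_1, paint_pot_2, flush_cutters's own z axis and vertical above 0.6 rad).
It fails at once if the key is forced: pressed on the lock with more than 70 N in all (contact force between key and blade_box above 70 N).
It also fails if it takes over 61 s, if anything falls off the work surface, if the arm or the gripper's body presses on something with over 40 N, if the wrist force passes 120 N, or if a joint passes its speed limit or range.

## Working session

There is one attempt and no reset: what is moved stays moved. The work goes in short steps, Python scripts to look and compute and a shell command to move; the robot and the scene stay as the last step left them, time stands still between calls to the robot, and variables do not carry over. Pictures are saved under pics/ and viewed, at most 10 in all, crops included, and the job is handed in when it is done.

```bash
mkdir -p pics; ls; python3 - <<'E'
from plant import *
import cv2,numpy as np
for n in("scene","side","wrist"):
    i=get_image(n);cv2.imwrite(f"pics/{n}0.png",i["frame"]);np.savez(f"pics/{n}0.npz",**i)
    print(n,i["camera_matrix"].round(1).tolist(),(-i["R"].T@i["t"]).round(3),i["R"].round(2).tolist())
s=get_state();print(s)
a=cv2.imread("pics/scene0.png");b=cv2.imread("pics/side0.png")
E
```

```text
pics
scene [[379.9, 0.0, 257.6], [0.0, 379.9, 192.1], [0.0, 0.0, 1.0]] [-0.224  0.581  1.208] [[-0.68, -0.74, -0.02], [-0.55, 0.52, -0.65], [0.49, -0.43, -0.76]]
side [[392.4, 0.0, 256.9], [0.0, 392.4, 192.7], [0.0, 0.0, 1.0]] [0.048 0.927 0.507] [[-0.91, -0.41, -0.0], [-0.14, 0.31, -0.94], [0.39, -0.85, -0.34]]
wrist [[274.5, 0.0, 257.8], [0.0, 274.5, 196.2], [0.0, 0.0, 1.0]] [ 0.289 -0.613  0.375] [[0.32, -0.95, -0.0], [-0.9, -0.31, 0.29], [-0.28, -0.09, -0.96]]
{'time': 0.15, 'q': array([ 1.21211117,  0.46927862, -0.04860894,  1.53342533,  0.02409117,
        1.14100981, -0.0822919 ]), 'dq': array([-0.00035425, -0.00042881,  0.00052483, -0.00354046, -0.00060555,
        0.00081754,  0.00032667]), 'effort': array([ 9.69448738e-04, -5.10763943e+01, -4.66019043e-02, -2.37977099e+01,
        1.07764365e-02,  5.36519598e-03,  1.32781031e-05]), 'ee_pos': array([ 0.21847776, -0.63820316,  0.24148494]), 'tcp_rot': array([ 9.86432204e-01,  1.64167347e-01, -1.43121370e-04, -7.54622498e-04]), 'ft_force': array([ 0.00273526, -0.4026585 , -0.25110383]), 'wrist_torque': array([ 0.02193822,  0.00026657, -0.00916777]), 'grasp_force': 0.0, 'grip_width': 0.08531452075669524}
```

View pics/scene0.png

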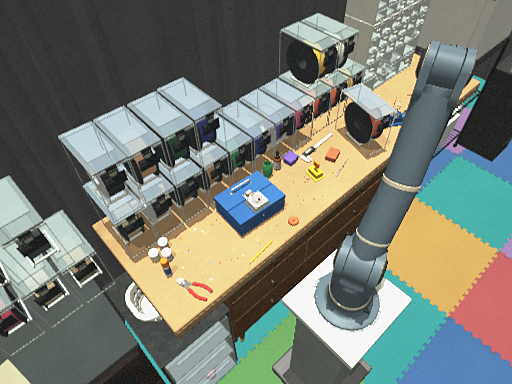

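View pics/side0.png

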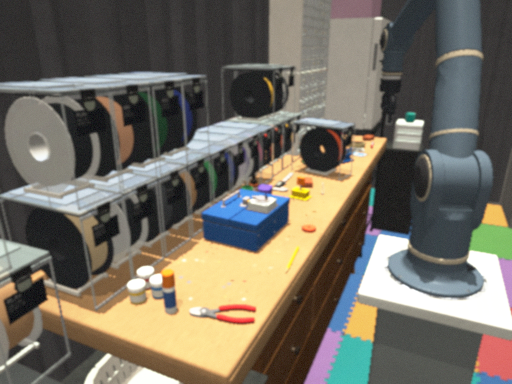

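The scene view shows the blue box at about (250,203), with the lock case at (257,199), and the yellow stand with the key at (316,172). In the side view they are at (246,218), (260,203) and (300,194). I'll enlarge both regions.

```bash
cat > h.py <<'E'
import numpy as np
def ray(i,u,v):
    d=i["R"].T@np.linalg.solve(i["camera_matrix"],[u,v,1.]);c=-i["R"].T@i["t"];return c,d/np.linalg.norm(d)
def plane(i,u,v,z):
    c,d=ray(i,u,v);return c+d*(z-c[2])/d[2]
def proj(i,X):
    p=i["camera_matrix"]@(i["R"]@np.asarray(X,float)+i["t"]);return p[:2]/p[2]
def tri(*L):
    A=np.zeros((3,3));b=np.zeros(3)
    for i,u,v in L:
        c,d=ray(i,u,v);P=np.eye(3)-np.outer(d,d);A+=P;b+=P@c
    return np.linalg.solve(A,b)
E
python3 - <<'E'
import cv2,numpy as np
from h import *
S=dict(np.load("pics/scene0.npz"));D=dict(np.load("pics/side0.npz"))
a=S["frame"][150:240,205:338];b=D["frame"][170:250,195:328]
f=lambda x:cv2.resize(x,None,fx=6,fy=6,interpolation=cv2.INTER_CUBIC)
cv2.imwrite("pics/c1.png",f(a));cv2.imwrite("pics/c2.png",f(b))
for n,i in(("S",S),("D",D)):
    h=cv2.cvtColor(i["frame"],cv2.COLOR_BGR2HSV)
    for c,lo,hi in(("yel",(22,150,120),(34,255,255)),("blue",(105,150,60),(118,255,255))):
        m=cv2.inRange(h,lo,hi);k,l,st,ce=cv2.connectedComponentsWithStats(m)
        for j in range(1,k):
            if st[j,4]>25:print(n,c,st[j].tolist(),ce[j].round(1),plane(i,*ce[j],.085 if c=="blue" else .03).round(3))
E
```

```text
S yel [313, 49, 8, 12, 37] [316.9  54. ] [ 1.082 -1.061  0.03 ]
S yel [306, 165, 18, 17, 147] [314.5 173.1] [ 0.446 -0.331  0.03 ]
S yel [252, 240, 21, 21, 43] [262.2 249.5] [0.321 0.088 0.03 ]
S blue [393, 109, 11, 17, 57] [398.3 119.7] [ 0.376 -0.819  0.085]
S blue [214, 171, 71, 64, 1568] [246.5 198.8] [0.503 0.001 0.085]
D yel [290, 187, 21, 14, 210] [300.3 193.6] [ 0.441 -0.308  0.03 ]
D yel [288, 247, 11, 21, 62] [292.9 256.9] [0.317 0.123 0.03 ]
D yel [163, 269, 10, 6, 43] [167.3 271.3] [0.556 0.303 0.03 ]
D blue [240, 190, 24, 6, 71] [248.3 192.5] [ 0.547 -0.108  0.085]
D blue [203, 196, 85, 54, 2447] [241.7 223.1] [0.464 0.105 0.085]
```

View pics/c1.png

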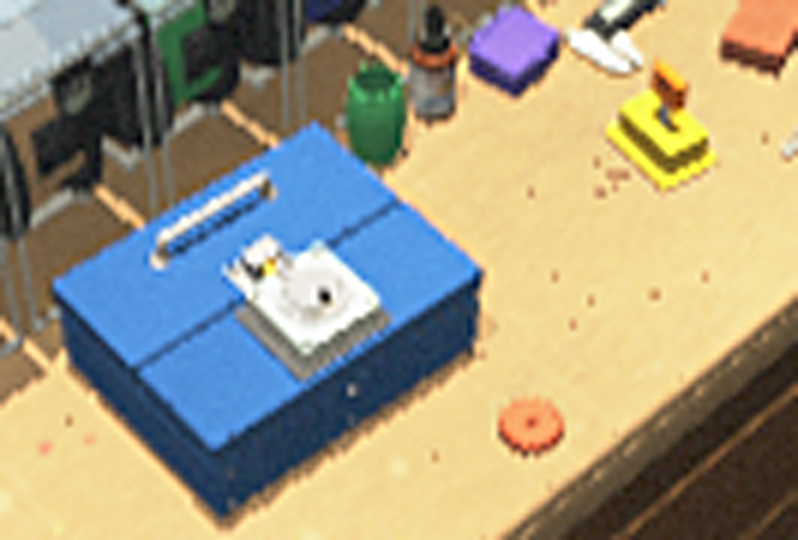

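View pics/c2.png

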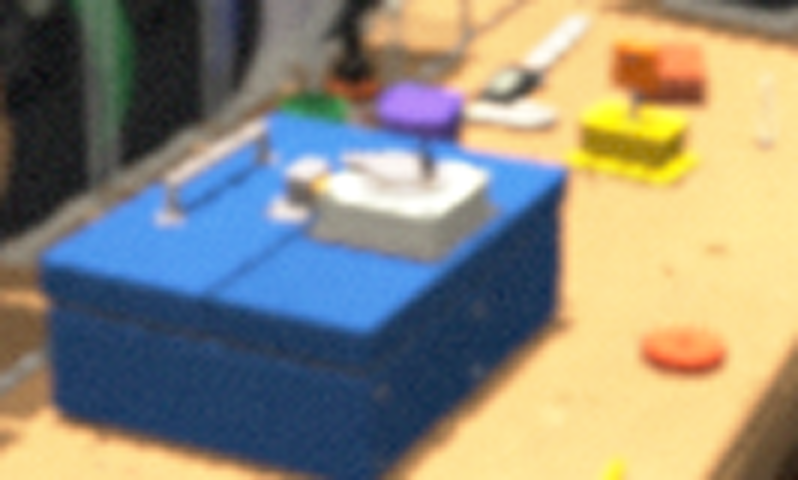

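The scene view shows the tab at (258.7,199.2) and the key head at (316.7,164.2). The side view shows the tab at (266.3,196.7) and the head at (301,180.8). The box corners in the scene view are (214,198), (257.5,171), (285,196) and (240,224.5).

```bash
python3 - <<'E'
import numpy as np
from h import *
S=dict(np.load("pics/scene0.npz"));D=dict(np.load("pics/side0.npz"));W=dict(np.load("pics/wrist0.npz"))
print("tab",tri((S,258.7,199.2),(D,266.3,196.7)).round(4),plane(S,258.7,199.2,.121).round(4))
print("head",tri((S,316.7,164.2),(D,301,180.8)).round(4),plane(S,316.7,164.2,.063).round(4))
for p in((214.2,198),(257.5,170.8),(285,195.8),(240.3,224.5)):print(plane(S,*p,.085).round(4))
c=-W["R"].T@W["t"];t=np.array([.21848,-.6382,.24148]);q=[.98643,.164167,-.000143,-.0007546]
from scipy.spatial.transform import Rotation as R
Rt=R.from_quat(q).as_matrix();print("cam in tool",Rt.T@(c-t));print("tool",Rt.round(3).tolist(),(W["R"]@Rt).round(3).tolist())
E
```

```text
tab [ 0.4465 -0.0127  0.1201] [ 0.4469 -0.0123  0.121 ]
head [ 0.4551 -0.3514  0.0623] [ 0.4552 -0.3509  0.063 ]
[0.5914 0.0885 0.085 ]
[ 0.5831 -0.1302  0.085 ]
[ 0.412 -0.117  0.085]
[0.4276 0.0972 0.085 ]
cam in tool [ 0.07447384 -0.00081713 -0.13324812]
tool [[0.946, 0.324, -0.001], [0.324, -0.946, 0.001], [-0.0, -0.002, -1.0]] [[-0.001, 1.0, 0.0], [-0.956, -0.001, -0.292], [-0.292, -0.0, 0.956]]
```

Both views agree on the tab, about (0.447,-0.0125,0.12), and the key head, about (0.455,-0.351,0.062). The heights match the given sizes. I'll move above the stand for a wrist view.

```bash
R='[{"dx":23,"dy":28,"turn":8},{"dx":23,"dy":28,"turn":8},{"dx":23,"dy":28,"turn":8},{"dx":23,"dy":28,"turn":8},{"dx":23,"dy":28,"turn":8}]'; python3 -m creep '[{"dx":23,"dy":29,"turn":8},{"dx":24,"dy":29,"turn":8},{"dx":24,"dy":29,"turn":8},{"dx":24,"dy":29,"turn":8},{"dx":24,"dy":29,"turn":8}]'
python3 -m creep '[{"dx":23,"dy":29,"turn":8},{"dx":24,"dy":29,"turn":8},{"dx":24,"dy":28,"turn":8},{"dx":23,"dy":28,"turn":8},{"dx":23,"dy":28,"turn":8}]'
python3 -m creep '[{"dz":-30,"turn":8},{"dz":-30,"turn":8},{"turn":8},{"turn":8},{}]'
cat >> h.py <<'E'
def snap(n,f):
    import cv2
    from plant import get_image
    i=get_image(n);np.savez(f"pics/{f}.npz",**i);cv2.imwrite(f"pics/{f}.png",i["frame"]);return i
E
python3 -c "
from h import *
from plant import *
i=snap('wrist','w1');s=get_state();print(s['q'].round(3),s['ee_pos'],s['ft_force'])"
```

```text
[ 1.212  0.469 -0.049  1.533  0.024  1.141 -0.082] [ 0.21852167 -0.63830231  0.2416829 ] [-0.46771882  0.14102376 -0.05608759]$[0]: bad value
$[0]: bad value
$[0]: bad value
```

View pics/w1.png

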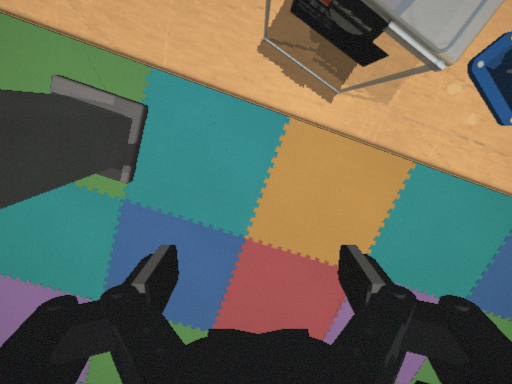

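The wrist view shows the floor, with a spool case ahead at the top, around (265–440, 0–95). The rows were refused, and the case lies near my diagonal. I'll go along y first, then x, giving all four numbers per row.

```bash
python3 -m creep '[{"dx":0,"dy":30,"dz":0,"turn":8},{"dx":0,"dy":40,"dz":0,"turn":8},{"dx":0,"dy":40,"dz":0,"turn":8},{"dx":0,"dy":40,"dz":0,"turn":8},{"dx":0,"dy":40,"dz":0,"turn":8}]'
python3 - <<'E'
import numpy as np
from h import *
S=dict(np.load("pics/scene0.npz"));D=dict(np.load("pics/side0.npz"))
for p in((392,148),(345,133),(362,148)):print(plane(S,*p,0).round(3))
print(proj(D,plane(S,374,157,0)))
for p in((301,165),(352,172)):print("D",plane(D,*p,0).round(3))
E
```

```text
time: 0.7
ee_pos: [0.2185, -0.4469, 0.2421]
tcp_rot: [0.869, 0.494, -0.0, -0.0]
ft_force: [0.1, 0.9, 0.3]
grip_width: 0.0855
grasp_force: 0.0
[ 0.324 -0.731  0.   ]
[ 0.539 -0.657  0.   ]
[ 0.419 -0.631  0.   ]
[346.59930197 179.52521806]
D [ 0.584 -0.751  0.   ]
D [ 0.347 -0.737  0.   ]
```

```bash
python3 -m creep '[{"dx":30,"dy":15,"dz":0,"turn":8},{"dx":40,"dy":15,"dz":0,"turn":8},{"dx":40,"dy":15,"dz":0,"turn":8},{"dx":40,"dy":15,"dz":0,"turn":8},{"dx":40,"dy":15,"dz":0,"turn":8}]'
python3 -m creep '[{"dx":30,"dy":15,"dz":0,"turn":8},{"dx":16,"dy":6,"dz":-30,"turn":8},{"dx":0,"dy":0,"dz":-30,"turn":8},{"dx":0,"dy":0,"dz":0,"turn":8},{"dx":0,"dy":0,"dz":0,"turn":8}]'
python3 -m creep '[{"dx":0,"dy":0,"dz":0,"turn":8},{"dx":0,"dy":0,"dz":0,"turn":8},{"dx":0,"dy":0,"dz":0,"turn":8},{"dx":0,"dy":0,"dz":0,"turn":8},{"dx":0,"dy":0,"dz":0,"turn":5}]'
python3 -c "
from h import *
from plant import *
i=snap('wrist','w2');s=get_state();print(s['q'].round(3),s['ee_pos'],s['ft_force'])"
```

```text
time: 1.2
ee_pos: [0.4099, -0.3729, 0.2425]
tcp_rot: [0.648, 0.762, -0.0, 0.0]
ft_force: [0.4, -0.8, -0.4]
grip_width: 0.0854
grasp_force: 0.0
time: 1.7
ee_pos: [0.4541, -0.3521, 0.1808]
tcp_rot: [0.348, 0.937, 0.001, -0.001]
ft_force: [0.5, -0.3, 0.4]
grip_width: 0.0852
grasp_force: 0.0
time: 2.2
ee_pos: [0.4544, -0.3527, 0.1822]
tcp_rot: [0.034, 0.999, 0.0, -0.0]
ft_force: [0.1, -0.3, 1.2]
grip_width: 0.0854
grasp_force: 0.0
[ 1.135  0.466 -0.727  1.81   0.362  1.003  1.768] [ 0.45440101 -0.35273777  0.1820469 ] [ 0.3206091  -0.50601496  0.42453682]
```

View pics/w2.png

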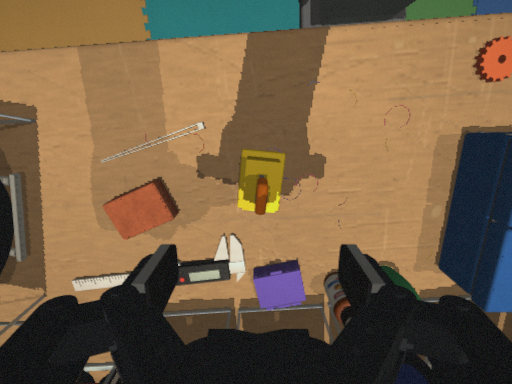

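The wrist view (up = -x, right = +y) shows the stand at about (262,180). The key head is at (262,195), its width running along image vertical, so the fingers already straddle it. The dropper and vase are near (340–390, 280–300).

```bash
python3 - <<'E'
import cv2,numpy as np
from h import *
W=dict(np.load("pics/w2.npz"));S=dict(np.load("pics/scene0.npz"));D=dict(np.load("pics/side0.npz"))
h=cv2.cvtColor(W["frame"],cv2.COLOR_BGR2HSV)
roi=np.zeros(h.shape[:2],np.uint8);roi[140:225,225:300]=255
for c,lo,hi in(("or",(3,150,60),(18,255,255)),("yel",(22,130,60),(34,255,255))):
    m=cv2.inRange(h,lo,hi)&roi;k,l,st,ce=cv2.connectedComponentsWithStats(m);j=1+st[1:,4].argmax();mm=(l==j).astype(np.uint8)
    pts=np.argwhere(mm)[:,::-1].astype(np.float32);print(c,st[j],cv2.minAreaRect(pts))
    if c=="or":
        for r in range(st[j,1],st[j,1]+st[j,3]):
            x=np.flatnonzero(mm[r]);print(r,x.min(),x.max(),W["frame"][r,x].mean(0).astype(int) if r%3==0 else "")
for n,X in(("top",[.455,-.351,.078]),("bot",[.455,-.351,.048]),("tcp",[.4544,-.3527,.07])):print(n,proj(W,X),proj(S,X),proj(D,X))
print("dropper top",plane(W,332,278,.1),plane(W,390,280,.07))
# head in scene/side
for n,i,(x0,y0,x1,y1) in(("S",S,(308,156,325,172)),("D",D,(294,174,306,188))):
    f=i["frame"];h=cv2.cvtColor(f,cv2.COLOR_BGR2HSV);m=cv2.inRange(h,(5,170,60),(20,255,255));z=np.zeros_like(m);z[y0:y1,x0:x1]=1
    print(n,np.argwhere(m*z)[:,::-1].mean(0),(m*z>0).sum())
E
```

```text
or [255 178  13  37 390] ((261.2705078125, 196.0245819091797), (11.58857536315918, 36.576438903808594), 5.19442892074585)
178 259 265 
179 258 266 
180 257 266 [18 51 95]
181 257 266 
182 257 267 
183 257 266 [16 52 99]
184 257 267 
185 257 267 
186 257 267 [ 21  74 145]
187 257 267 
188 257 267 
189 257 267 [ 22  80 155]
190 256 267 
191 256 267 
192 256 267 [ 20  77 150]
193 256 267 
194 256 267 
195 256 267 [ 17  67 130]
196 256 267 
197 256 267 
198 256 266 [ 18  62 117]
199 256 266 
200 256 266 
201 255 266 [ 18  60 114]
202 255 266 
203 256 265 
204 256 265 [ 17  62 120]
205 256 265 
206 256 265 
207 256 265 [ 17  64 121]
208 255 264 
209 256 264 
210 256 264 [ 16  61 121]
211 255 264 
212 255 264 
213 256 264 [ 23  65 122]
214 257 263 
yel [ 237  149   48   64 2179] ((260.3713073730469, 180.78712463378906), (43.682132720947266, 60.99578094482422), 5.710593223571777)
top [259.07343793 199.14599875] [317.09534545 161.68344716] [301.02897762 176.58679881]
bot [258.94045786 190.19377632] [316.38870733 166.70727921] [300.71499279 184.5493424 ]
tcp [257.17837915 196.06990551] [317.28329404 162.91233332] [301.25564399 178.60779471]
dropper top [ 0.52708203 -0.2899161   0.1       ] [ 0.55405011 -0.2222496   0.07      ]
S [315.86956522 164.39130435] 23
D [301.4375  181.21875] 64
```

```bash
python3 - <<'E'
from h import *
W=dict(np.load("pics/w2.npz"))
a=plane(W,262.2,186,.078);b=plane(W,260.2,213.5,.078);c=plane(W,261.1,200,.078);print(a,b,c,np.linalg.norm(a-b),np.degrees(np.arctan2(*(b-a)[1::-1])))
E
python3 -m creep '[{"dx":0,"dy":25,"dz":0,"turn":0},{"dx":0,"dy":40,"dz":0,"turn":0},{"dx":0,"dy":40,"dz":0,"turn":0},{"dx":0,"dy":40,"dz":0,"turn":0},{"dx":0,"dy":40,"dz":0,"turn":0}]' 0 30
python3 -m creep '[{"dx":0,"dy":40,"dz":0,"turn":0},{"dx":0,"dy":40,"dz":0,"turn":0},{"dx":0,"dy":25,"dz":0,"turn":0},{"dx":0,"dy":0,"dz":0,"turn":0},{"dx":0,"dy":0,"dz":0,"turn":0}]'
python3 -c "
from h import *
from plant import *
i=snap('wrist','w3');s=get_state();print(s['q'].round(3),s['ee_pos'],s['ft_force'])"
```

```text
[ 0.44288116 -0.34738315  0.078     ] [ 0.46893125 -0.35089309  0.078     ] [ 0.455938   -0.34921726  0.078     ] 0.02628547947033507 -7.673719675046717
time: 2.75
ee_pos: [0.4544, -0.1662, 0.1824]
tcp_rot: [0.037, 0.999, -0.0, 0.0]
ft_force: [-0.3, -0.4, -0.2]
grip_width: 0.0119
grasp_force: 0.0
time: 3.25
ee_pos: [0.4547, -0.0627, 0.1824]
tcp_rot: [0.036, 0.999, -0.0, 0.0]
ft_force: [-0.2, -0.9, 0.3]
grip_width: -0.0001
grasp_force: 0.0
[ 0.783  0.295 -0.859  2.057  0.284  0.908  1.265] [ 0.45466306 -0.06354621  0.18227321] [-0.64985504  0.43223162  0.19344171]
```

View pics/w3.png

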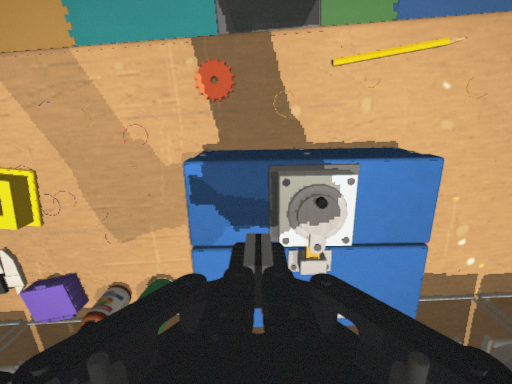

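The wrist view shows the tab at (321,202), the pivot near (317,233), and the case screws at about (287,183), (350,181), (346,240) and (285,241).

```bash
python3 - <<'E'
import cv2
from h import *
W=dict(np.load("pics/w3.npz"));f=W["frame"];g=cv2.cvtColor(f,cv2.COLOR_BGR2GRAY)
m=(g<45).astype(np.uint8);m[:,:305]=0;m[:,340:]=0;m[:190]=0;m[215:]=0
k,l,st,ce=cv2.connectedComponentsWithStats(m)
for j in range(1,k):
    if st[j,4]>10:print(st[j],ce[j],plane(W,*ce[j],.122).round(4))
P=[plane(W,*p,.107)[:2] for p in((287,183),(350,181),(346,240),(285,241))];P=np.array(P);print(P.round(4),P.mean(0))
for a,b in((0,1),(3,2)):print(np.degrees(np.arctan2(*(P[b]-P[a])[::-1]))-90)
h=cv2.cvtColor(f,cv2.COLOR_BGR2HSV);m=cv2.inRange(h,(105,150,100),(118,255,255))
# front top edge of box (bright vs dark) right part, lid line
print("pivot",plane(W,317,233,.117).round(4))
e=[plane(W,u,v,.085)[:2] for u,v in((188,160),(439,157),(427,244),(193,245))];e=np.array(e);print(e.round(4),np.degrees(np.arctan2(*(e[1]-e[0])[::-1]))-90)
c=f[165:285,265:365];cv2.imwrite("pics/c3.png",cv2.resize(c,None,fx=5,fy=5,interpolation=cv2.INTER_CUBIC))
E
```

```text
[316 197  11  11  87] [321.11494253 202.06896552] [ 0.447  -0.0144  0.122 ]
[[ 0.4345 -0.0377]
 [ 0.4365  0.0115]
 [ 0.4872  0.0094]
 [ 0.4844 -0.0415]] [ 0.46063696 -0.01457447]
-2.2635554754701133
-3.094216906212594
pivot [ 0.4743 -0.0167  0.117 ]
[[ 0.4142 -0.1184]
 [ 0.4269  0.0928]
 [ 0.508   0.0914]
 [ 0.4933 -0.1254]] -3.455731603547008
```

View pics/c3.png

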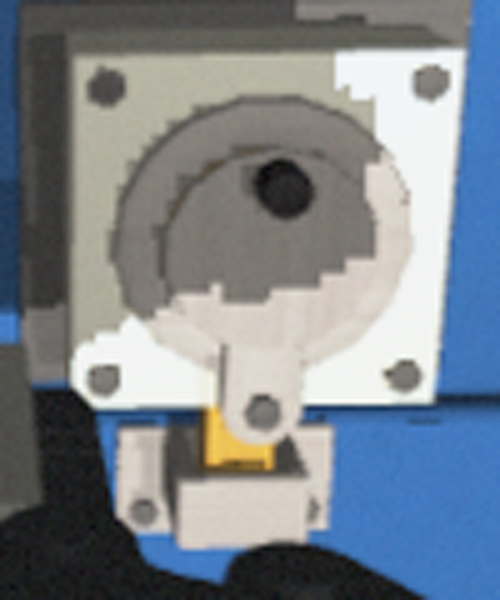

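The crop shows the pivot at (317.6,247), the ring centre at about (317.4,212.2), and the cover closed with its tab on the robot's side.

```bash
python3 - <<'E'
from h import *
W=dict(np.load("pics/w3.npz"))
p=plane(W,317.6,247,.116);t=plane(W,321.1,202.1,.122);r=plane(W,317.4,212.2,.111)
print(p,t,r,np.linalg.norm((p-t)[:2]),np.linalg.norm((p-r)[:2]),np.degrees(np.arctan2(*(p-t)[1::-1])),np.degrees(np.arctan2(*(p-r)[1::-1])))
E
```

```text
[ 0.4871258  -0.01612472  0.116     ] [ 0.44704995 -0.01441616  0.122     ] [ 0.4591034  -0.01499921  0.111     ] 0.040112257631509815 0.028044998045713556 -2.4412227203838333 -2.3000246295688633
```

Tab, ring centre and pivot agree with the given 39 and 27 mm distances; the box yaw is about -3°. I'll push the tab round.

```bash
python3 -m creep '[{"dx":-4,"dy":0,"dz":-25,"turn":0},{"dx":-4,"dy":0,"dz":-20,"turn":0},{"dx":0,"dy":0,"dz":-8,"turn":0},{"dx":0,"dy":0,"dz":0,"turn":0},{"dx":0,"dy":0,"dz":0,"turn":0}]'
python3 -m creep '[{"dx":0,"dy":18,"dz":0,"turn":0},{"dx":0,"dy":18,"dz":0,"turn":0},{"dx":1,"dy":10,"dz":0,"turn":0},{"dx":1,"dy":10,"dz":0,"turn":0},{"dx":2,"dy":10,"dz":0,"turn":0}]'
python3 -m creep '[{"dx":5,"dy":7,"dz":0,"turn":0},{"dx":5,"dy":6,"dz":0,"turn":0},{"dx":6,"dy":5,"dz":0,"turn":0},{"dx":6,"dy":3,"dz":0,"turn":0},{"dx":0,"dy":0,"dz":0,"turn":0}]'
python3 -m creep '[{"dx":5,"dy":2,"dz":0,"turn":0},{"dx":4,"dy":1,"dz":0,"turn":0},{"dx":0,"dy":0,"dz":0,"turn":0}]'
```

```text
time: 3.8
ee_pos: [0.4474, -0.0631, 0.1298]
tcp_rot: [0.036, 0.999, 0.0, 0.001]
ft_force: [0.8, -0.2, 0.1]
grip_width: -0.0003
grasp_force: 0.0
time: 4.3
ee_pos: [0.4514, 0.0033, 0.1298]
tcp_rot: [0.036, 0.999, -0.0, 0.001]
ft_force: [2.0, -2.1, 0.2]
grip_width: -0.0002
grasp_force: 0.9
time: 4.8
ee_pos: [0.4737, 0.025, 0.1294]
tcp_rot: [0.036, 0.999, 0.001, 0.0]
ft_force: [-1.0, 0.2, -0.3]
grip_width: -0.0001
grasp_force: 0.0
time: 5.1
ee_pos: [0.4823, 0.0274, 0.1294]
tcp_rot: [0.036, 0.999, 0.0, 0.0]
ft_force: [-0.6, -0.3, -0.0]
grip_width: 0.0
grasp_force: 0.0
```

```bash
python3 -m creep '[{"dx":-3,"dy":-1,"dz":20,"turn":0},{"dx":-10,"dy":-20,"dz":10,"turn":0},{"dx":-14,"dy":-22,"dz":6,"turn":0},{"dx":0,"dy":0,"dz":0,"turn":0},{"dx":0,"dy":0,"dz":0,"turn":0}]'
python3 - <<'E'
import cv2
from h import *
from plant import *
W=snap('wrist','w4');s=get_state();print(s['ee_pos'],s['q'].round(2));u,v=proj(W,[.459,-.015,.1105]);print(u,v)
u=int(u);v=int(v);c=W["frame"][v-45:v+55,u-70:u+70];print(u-70,v-45);cv2.imwrite("pics/c4.png",cv2.resize(c,None,fx=5,fy=5,interpolation=cv2.INTER_CUBIC))
E
```

```text
time: 5.6
ee_pos: [0.4547, -0.0161, 0.1655]
tcp_rot: [0.037, 0.999, -0.0, 0.0]
ft_force: [-0.5, 1.1, -0.2]
grip_width: -0.0
grasp_force: 0.0
[ 0.45490578 -0.01537724  0.16543872] [ 0.67  0.32 -0.86  2.08  0.31  0.87  1.13]
258.8845232780237 223.93691017611792
188 178
```

View pics/c4.png

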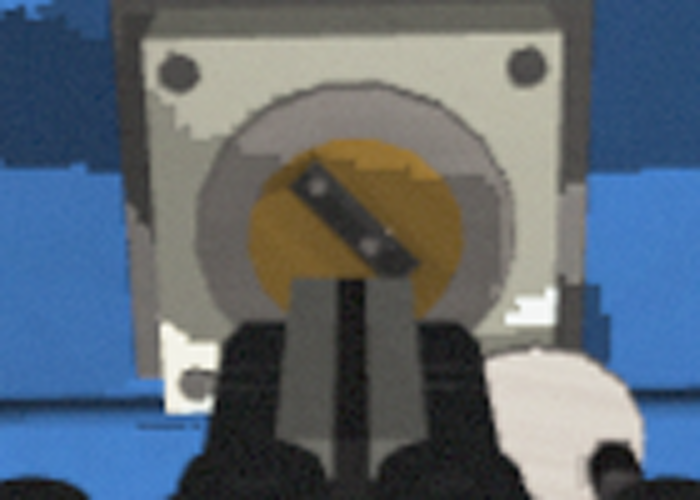

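With the cover clear at the lower right, the slot is visible. It is oblique, running in the crop from about (301,172) to (404,272), centre about (352,222). The ring's crop centre column is about 353. I'll measure it in the plane.

```bash
python3 - <<'E'
import cv2
from h import *
W=dict(np.load("pics/w4.npz"));f=W["frame"]
hsv=cv2.cvtColor(f,cv2.COLOR_BGR2HSV);roi=np.zeros(f.shape[:2],np.uint8);roi[178+28:178+57,188+54:188+90]=1
m=((hsv[...,2]<75)&(hsv[...,1]<120)).astype(np.uint8)*roi
m=cv2.morphologyEx(m,cv2.MORPH_CLOSE,np.ones((3,3)))
k,l,st,ce=cv2.connectedComponentsWithStats(m)
for j in range(1,k):
    if st[j,4]<60: continue
    p=np.argwhere(l==j)[:,::-1].astype(float);print(st[j],ce[j])
    for z in(.1105,.1065):
        P=np.array([plane(W,*q,z)[:2]*1000 for q in p]).astype(np.float32);r=cv2.minAreaRect(P)
        ev,E=np.linalg.eigh(np.cov(P.T));print(z,r,P.mean(0),"yaw",np.degrees(np.arctan2(E[1,1],E[0,1])))
# brass: plane points -> circle
b=cv2.inRange(hsv,(14,110,60),(26,255,255));k,l,st,ce=cv2.connectedComponentsWithStats(b);j=1+st[1:,4].argmax();print("brass",st[j])
# ring edge rays: left,right,top (crop px)
pts=[(195,230),(512,225),(353,82),(222,150),(480,145)]
P=np.array([plane(W,188+u/5,178+v/5,.111)[:2] for u,v in pts])*1000
A=np.c_[2*P,np.ones(len(P))];s=np.linalg.lstsq(A,(P**2).sum(1),rcond=None)[0];print("ring",s[:2],np.sqrt(s[2]+s[:2]@s[:2]))
P=np.array([plane(W,188+u/5,178+v/5,.107)[:2] for u,v in((178,73),(527,68))]);print("screws yaw",np.degrees(np.arctan2(*(P[1]-P[0])[::-1]))-90)
E
```

```text
[246 211  26  24 223] [258.65022422 223.13452915]
0.1105 ((459.6097717285156, -17.332988739013672), (22.650087356567383, 10.951517105102539), 38.81258010864258) [458.38574  -15.102928] yaw -142.60784238953588
0.1065 ((461.3006591796875, -17.491680145263672), (23.131153106689453, 11.184144020080566), 38.81257629394531) [460.0502   -15.214267] yaw -142.6078459021692
brass [     0      0    512    349 101356]
ring [459.56511509 -15.21651557] 23.349475494707157
screws yaw -3.3804278813353648
```

```bash
python3 - <<'E'
import cv2
from h import *
W=dict(np.load("pics/w4.npz"));f=W["frame"]
for x in [(312,160),(415,265),(290,185),(393,280)]:print(plane(W,188+x[0]/5,178+x[1]/5,.1065)[:2].round(4))
g=cv2.resize(f[178:278,188:328],None,fx=5,fy=5,interpolation=cv2.INTER_CUBIC).max(2).astype(float)
for n,d in(("up",-1),("low",1)):
    P=[]
    for t in np.linspace(.12,.82,30):
        c=np.array([301,172])+t*np.array([103,100]);nv=np.array([1,-1])/2**.5*(-d)
        pr=np.array([g[int(round((c+nv*s)[1])),int(round((c+nv*s)[0]))] for s in range(0,32)])
        s=np.diff(cv2.GaussianBlur(pr[None],(5,1),0)[0]).argmax()+.5;q=c+nv*s;P.append(plane(W,188+q[0]/5,178+q[1]/5,.1065)[:2]*1000)
    P=np.array(P,np.float32);vx,vy,x0,y0=cv2.fitLine(P,cv2.DIST_HUBER,0,.01,.01).ravel();print(n,np.degrees(np.arctan2(vy,vx)),x0,y0,
      "signed dist of ring centre",(459.6-x0)*-vy+(-15.2-y0)*vx)
E
```

```text
[ 0.449  -0.0206]
[ 0.4672 -0.0063]
[ 0.4528 -0.0242]
[ 0.4694 -0.0098]
up 38.13596 456.05627 -14.233065 signed dist of ring centre -2.9489
low 39.399017 459.87827 -19.08467 signed dist of ring centre 3.1784728
```

Slot centre (0.4596,-0.0152), yaw 38.8°; its edges sit symmetrically about the ring centre. Now I'll fetch the key, yaw about -8°.

```bash
python3 -m creep '[{"dx":0,"dy":-25,"dz":5,"turn":-1},{"dx":0,"dy":-40,"dz":0,"turn":-1},{"dx":0,"dy":-40,"dz":0,"turn":-1},{"dx":0,"dy":-40,"dz":0,"turn":-1},{"dx":0,"dy":-40,"dz":0,"turn":0}]' 45 40
python3 -m creep '[{"dx":0,"dy":-40,"dz":0,"turn":0},{"dx":0,"dy":-40,"dz":0,"turn":0},{"dx":0,"dy":-40,"dz":0,"turn":0},{"dx":0,"dy":-29,"dz":0,"turn":0},{"dx":0,"dy":0,"dz":0,"turn":0}]'
python3 - <<'E'
from h import *
from plant import *
import cv2
W=snap('wrist','w5');s=get_state();print(s['ee_pos'],s['tcp_rot'],s['grip_width'])
h=cv2.cvtColor(W["frame"],cv2.COLOR_BGR2HSV);m=cv2.inRange(h,(3,150,60),(18,255,255));m[:130]=0;m[250:]=0;m[:,:225]=0;m[:,300:]=0
k,l,st,ce=cv2.connectedComponentsWithStats(m);j=1+st[1:,4].argmax();print(st[j]);v=W["frame"][...,2]
R=[]
for r in range(st[j,1],st[j,1]+st[j,3]):
    x=np.flatnonzero(l[r]==j);R.append((r,x.mean(),int(v[r,x].mean())))
print(R[::2])
E
```

```text
time: 6.15
ee_pos: [0.4554, -0.2012, 0.1702]
tcp_rot: [0.07, 0.998, 0.0, 0.0]
ft_force: [0.5, 0.5, 0.1]
grip_width: 0.045
grasp_force: 0.0
time: 6.65
ee_pos: [0.4545, -0.3541, 0.1693]
tcp_rot: [0.074, 0.997, -0.0, 0.0]
ft_force: [-0.1, 1.0, -0.7]
grip_width: 0.045
grasp_force: 0.0
[ 0.45500014 -0.35088735  0.16946346] [7.19358320e-02 9.97409060e-01 6.34728661e-04 8.83261418e-06] 0.044639501063900966
[257 180  12  40 420]
[(180, np.float64(262.5), 92), (182, np.float64(262.5), 98), (184, np.float64(263.0), 101), (186, np.float64(263.0), 104), (188, np.float64(263.0), 142), (190, np.float64(263.0), 161), (192, np.float64(263.0), 163), (194, np.float64(263.0), 163), (196, np.float64(263.0), 163), (198, np.float64(263.0), 160), (200, np.float64(263.0), 155), (202, np.float64(262.5), 127), (204, np.float64(262.5), 121), (206, np.float64(263.0), 126), (208, np.float64(263.0), 127), (210, np.float64(262.5), 126), (212, np.float64(262.5), 126), (214, np.float64(262.5), 126), (216, np.float64(262.5), 127), (218, np.float64(263.0), 131)]
```

```bash
python3 - <<'E'
from h import *
from plant import *
W=dict(np.load("pics/w5.npz"))
a=plane(W,263,187.5,.078);b=plane(W,262.8,219.5,.078);c=plane(W,262.8,203.5,.078);print(a,b,(a+b)/2,np.linalg.norm(a-b),np.degrees(np.arctan2(*(b-a)[1::-1])))
print([get_state()['ee_pos'].round(4) for _ in range(3)],get_state()['tcp_rot'])
E
```

```text
[ 0.44142026 -0.34715678  0.078     ] [ 0.47022613 -0.35147906  0.078     ] [ 0.4558232  -0.34931792  0.078     ] 0.02912834212642633 -8.53348327795565
[array([ 0.455 , -0.3509,  0.1695]), array([ 0.455 , -0.3509,  0.1695]), array([ 0.455 , -0.3509,  0.1695])] [7.19358320e-02 9.97409060e-01 6.34728661e-04 8.83261418e-06]
```

```bash
python3 -m creep '[{"dx":1,"dy":1.5,"dz":-10,"turn":0},{"dx":0,"dy":0,"dz":-30,"turn":0},{"dx":0,"dy":0,"dz":-30,"turn":0},{"dx":0,"dy":0,"dz":-30,"turn":0},{"dx":0,"dy":0,"dz":-14,"turn":0}]'
python3 -m creep '[{"dx":0,"dy":0,"dz":0,"turn":0},{"dx":0,"dy":0,"dz":0,"turn":0}]'
python3 -m creep '[{"dx":0,"dy":0,"dz":0,"turn":0},{"dx":0,"dy":0,"dz":0,"turn":0},{"dx":0,"dy":0,"dz":0,"turn":0},{"dx":0,"dy":0,"dz":0,"turn":0},{"dx":0,"dy":0,"dz":0,"turn":0}]' 2 70
```

```text
time: 7.2
ee_pos: [0.4547, -0.3449, 0.0534]
tcp_rot: [0.069, 0.998, 0.002, -0.002]
ft_force: [-0.5, -1.0, 0.0]
grip_width: 0.045
grasp_force: 0.0
time: 7.4
ee_pos: [0.4567, -0.3473, 0.057]
tcp_rot: [0.07, 0.998, 0.0, 0.001]
ft_force: [-0.1, -0.2, -0.4]
grip_width: 0.045
grasp_force: 0.0
time: 7.9
ee_pos: [0.4563, -0.3486, 0.0576]
tcp_rot: [0.071, 0.997, -0.001, 0.001]
ft_force: [-0.4, 0.5, 6.9]
grip_width: 0.009
grasp_force: 69.0
```

```bash
python3 -m creep '[{"dx":0,"dy":0,"dz":10,"turn":0},{"dx":0,"dy":0,"dz":25,"turn":0},{"dx":0,"dy":0,"dz":35,"turn":0},{"dx":0,"dy":0,"dz":35,"turn":0},{"dx":0,"dy":0,"dz":35,"turn":0}]'
python3 -m creep '[{"dx":0,"dy":20,"dz":3,"turn":4},{"dx":0,"dy":35,"dz":0,"turn":5},{"dx":0,"dy":35,"dz":0,"turn":5},{"dx":0,"dy":35,"dz":0,"turn":5},{"dx":0,"dy":35,"dz":0,"turn":5}]'
python3 -m creep '[{"dx":0,"dy":35,"dz":0,"turn":5},{"dx":0,"dy":35,"dz":0,"turn":5},{"dx":0,"dy":35,"dz":0,"turn":5},{"dx":0,"dy":35,"dz":0,"turn":5},{"dx":3,"dy":33,"dz":0,"turn":3}]'
python3 -m creep '[{"dx":0,"dy":0,"dz":0,"turn":0},{"dx":0,"dy":0,"dz":0,"turn":0},{"dx":0,"dy":0,"dz":0,"turn":0}]'
python3 - <<'E'
from h import *
from plant import *
import cv2
W=snap('wrist','w6');s=get_state();print(s['q'].round(2),s['ee_pos'],s['tcp_rot'],s['grip_width'],s["ft_force"])
S=snap('scene','s6');D=snap('side','d6')
def crop(i):
    u,v=proj(i,[.46,-.015,.14]).astype(int);print(u-26,v-28);return cv2.resize(i["frame"][v-28:v+28,u-26:u+26],(390,420),interpolation=cv2.INTER_CUBIC)
cv2.imwrite("pics/c6.png",np.hstack([crop(S),crop(D)]))
E
```

```text
time: 8.4
ee_pos: [0.4553, -0.3478, 0.198]
tcp_rot: [0.071, 0.998, 0.0, -0.0]
ft_force: [-0.0, -0.9, -0.5]
grip_width: 0.0094
grasp_force: 69.1
time: 8.9
ee_pos: [0.4552, -0.1867, 0.1997]
tcp_rot: [-0.14, 0.99, -0.0, -0.0]
ft_force: [0.4, -0.1, -0.9]
grip_width: 0.0089
grasp_force: 69.1
time: 9.4
ee_pos: [0.4579, -0.0137, 0.1997]
tcp_rot: [-0.334, 0.942, -0.0, -0.0]
ft_force: [-0.0, -0.7, -0.2]
grip_width: 0.0089
grasp_force: 69.1
time: 9.7
ee_pos: [0.4585, -0.0162, 0.1993]
tcp_rot: [-0.332, 0.943, -0.0, -0.0]
ft_force: [-0.2, -0.6, -0.4]
grip_width: 0.0089
grasp_force: 69.1
[ 0.83  0.33 -1.05  2.03  0.34  0.97  1.85] [ 0.45850938 -0.01645031  0.1992295 ] [-3.31812055e-01  9.43345425e-01 -1.84909003e-04 -3.68541128e-04] 0.008957050821630865 [-0.02662685  0.33180905 -0.52731223]
230 165
235 160
```

View pics/w6.png

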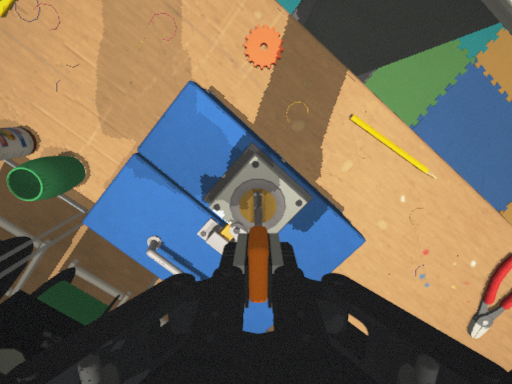

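The wrist view shows the key upright in the grip, orange head at about (258,265), shank pointing down over the ring at about (258,200). It is aligned with the dark slot. Further checks will be numeric only.

```bash
python3 - <<'E'
from h import *
import cv2
W=dict(np.load("pics/w6.npz"));f=W["frame"];h=cv2.cvtColor(f,cv2.COLOR_BGR2HSV)
m=cv2.inRange(h,(3,150,60),(13,255,255));m[:215]=0;m[:,:240]=0;m[:,280:]=0
for r in range(224,310,8):
    x=np.flatnonzero(m[r]);print(r,x.min() if len(x) else None,x.max() if len(x) else None)
print("proj keyhole",proj(W,[.4596,-.0152,.111]))
T=np.array([.4585,-.0164,.1992])
for d in(.0516-.072,.0516-.042,.0516-.012,.0516):print("key axis at",d,proj(W,T-[0,0,d]))
for r in range(184,230,4):print(r,f[r,236:284:2].max(1).tolist())
E
```

```text
224 None None
232 250 266
240 248 267
248 248 268
256 248 268
264 248 268
272 250 267
280 249 267
288 249 267
296 249 267
304 None None
proj keyhole [257.24295606 205.38210075]
key axis at -0.020399999999999995 [256.14923271 276.37643682]
key axis at 0.009599999999999997 [256.47576647 246.7327185 ]
key axis at 0.039599999999999996 [256.7021835  226.17789756]
key axis at 0.0516 [256.77443566 219.61862951]
184 [138, 139, 114, 101, 105, 108, 107, 107, 106, 105, 103, 105, 105, 103, 103, 104, 105, 105, 106, 101, 136, 139, 181, 196]
188 [97, 96, 102, 105, 103, 99, 102, 101, 96, 97, 98, 95, 94, 95, 99, 101, 102, 95, 102, 101, 104, 95, 174, 198]
192 [101, 98, 100, 98, 97, 115, 115, 114, 114, 77, 70, 62, 70, 110, 105, 113, 124, 109, 132, 135, 140, 144, 137, 168]
196 [103, 97, 101, 109, 116, 114, 119, 118, 143, 85, 73, 58, 60, 131, 134, 140, 149, 149, 153, 129, 134, 140, 143, 138]
200 [99, 97, 114, 117, 115, 117, 149, 152, 144, 90, 74, 58, 58, 129, 127, 140, 146, 149, 152, 156, 132, 134, 140, 143]
204 [103, 111, 116, 113, 115, 113, 154, 150, 139, 87, 72, 57, 55, 119, 123, 143, 148, 148, 149, 156, 142, 134, 135, 139]
208 [138, 134, 135, 114, 122, 113, 152, 149, 136, 113, 69, 67, 81, 113, 120, 143, 146, 149, 151, 158, 144, 137, 138, 140]
212 [135, 139, 145, 155, 158, 158, 163, 150, 133, 88, 70, 74, 71, 103, 123, 142, 149, 148, 149, 150, 132, 133, 138, 141]
216 [131, 135, 140, 142, 152, 153, 160, 151, 135, 84, 72, 72, 69, 100, 128, 142, 147, 150, 137, 130, 132, 133, 136, 150]
220 [127, 123, 135, 141, 141, 142, 155, 150, 122, 94, 68, 73, 69, 106, 115, 140, 139, 132, 132, 132, 132, 130, 158, 188]
224 [135, 138, 110, 94, 131, 132, 138, 137, 141, 109, 71, 78, 77, 128, 139, 136, 130, 131, 130, 129, 150, 184, 188, 186]
228 [82, 79, 160, 135, 114, 122, 126, 118, 112, 114, 113, 113, 110, 111, 111, 128, 139, 163, 183, 184, 185, 186, 181, 143]
```

```bash
python3 - <<'E'
from h import *
W=dict(np.load("pics/w6.npz"));f=W["frame"]
a=np.radians(218.76);tx=np.array([np.cos(a),np.sin(a),0]);T=np.array([.4585,-.0164,.1992]);K=np.array([.4596,-.0152,0])
for dx in(8,11):print("key foot front",dx,proj(W,T+tx*dx/1e3-[0,0,.0516]))
for dx,z in((12,.1065),(15,.1105),(12,.1095)):print("slot front",dx,z,proj(W,K+tx*dx/1e3+[0,0,z]))
for x in(-15,15):print("head top/bot edges",proj(W,T+tx*x/1e3+[0,0,.0204]),proj(W,T+tx*x/1e3-[0,0,.0096]))
print([int(f[r,255:261].max(1).mean()) for r in range(184,232)])
print("K-T in tool x,y mm",(K[:2]-T[:2])@tx[:2]*1e3,(K[:2]-T[:2])@[tx[1],-tx[0]]*1e3)
E
```

```text
key foot front 8 [256.75797016 209.1993438 ]
key foot front 11 [256.75169438 205.22806298]
slot front 12 0.1065 [257.24229015 190.4113286 ]
slot front 15 0.1105 [257.22699567 188.26094262]
slot front 12 0.1095 [257.23350621 191.37278965]
head top/bot edges [256.21477235 303.11726527] [256.52099772 269.55704857]
head top/bot edges [256.07912694 247.77257868] [256.4279707  222.61429689]
[104, 101, 100, 98, 96, 94, 88, 77, 68, 82, 90, 85, 65, 64, 68, 67, 65, 64, 65, 67, 62, 67, 69, 75, 74, 70, 71, 69, 71, 69, 69, 70, 71, 71, 71, 72, 71, 70, 71, 72, 75, 85, 105, 111, 112, 111, 111, 114]
K-T in tool x,y mm -1.609024243460807 0.2470647363655095
```

```bash
python3 - <<'E'
from h import *
W=dict(np.load("pics/w6.npz"));f=W["frame"]
for r in list(range(220,256,2))+list(range(292,310)):print(r,f[r,255:262].mean(0).astype(int).tolist(),end=" ")
E
```

```text
220 [65, 68, 71] 222 [65, 69, 72] 224 [69, 73, 76] 226 [30, 60, 105] 228 [18, 58, 112] 230 [16, 60, 112] 232 [20, 61, 114] 234 [20, 60, 114] 236 [21, 60, 114] 238 [17, 58, 113] 240 [17, 59, 114] 242 [18, 60, 114] 244 [18, 60, 113] 246 [18, 60, 115] 248 [24, 68, 130] 250 [23, 74, 144] 252 [23, 75, 148] 254 [23, 77, 150] 292 [19, 76, 150] 293 [21, 77, 150] 294 [23, 77, 150] 295 [22, 76, 151] 296 [19, 76, 150] 297 [17, 76, 149] 298 [19, 76, 150] 299 [20, 77, 151] 300 [21, 82, 162] 301 [21, 88, 177] 302 [109, 99, 157] 303 [189, 121, 66] 304 [190, 121, 67] 305 [189, 121, 67] 306 [189, 120, 66] 307 [189, 122, 66] 308 [190, 122, 67] 309 [189, 120, 66]
```

The measured edges agree with prediction to within about 0.3 mm. The correction is (+1.2,+1.0) mm, then descend.

```bash
python3 -m creep '[{"dx":1.2,"dy":1,"dz":-10,"turn":0},{"dx":0,"dy":0,"dz":-10,"turn":0},{"dx":0,"dy":0,"dz":-8,"turn":0},{"dx":0,"dy":0,"dz":-4,"turn":0},{"dx":0,"dy":0,"dz":0,"turn":0}]'
python3 -m creep '[{"dx":0,"dy":0,"dz":-2,"turn":0},{"dx":0,"dy":0,"dz":-2,"turn":0},{"dx":0,"dy":0,"dz":-1,"turn":0},{"dx":0,"dy":0,"dz":-1,"turn":0},{"dx":0,"dy":0,"dz":0,"turn":0}]'
python3 -m creep '[{"dx":0,"dy":0,"dz":-1,"turn":0},{"dx":0,"dy":0,"dz":-1,"turn":0},{"dx":0,"dy":0,"dz":-1,"turn":0},{"dx":0,"dy":0,"dz":-1,"turn":0},{"dx":0,"dy":0,"dz":0,"turn":0}]'
```

```text
time: 10.35
ee_pos: [0.4593, -0.014, 0.1664]
tcp_rot: [-0.333, 0.943, 0.001, -0.001]
ft_force: [0.3, 0.4, -0.4]
grip_width: 0.0089
grasp_force: 69.1
time: 10.85
ee_pos: [0.4598, -0.0142, 0.1613]
tcp_rot: [-0.333, 0.943, -0.0, -0.0]
ft_force: [-0.3, -0.7, 0.6]
grip_width: 0.0089
grasp_force: 69.1
time: 11.35
ee_pos: [0.4598, -0.0141, 0.1572]
tcp_rot: [-0.333, 0.943, 0.0, -0.0]
ft_force: [-0.1, -0.3, -0.1]
grip_width: 0.0092
grasp_force: 69.1
```

```bash
python3 -m creep '[{"dx":0,"dy":-0.6,"dz":-1,"turn":0},{"dx":0,"dy":0,"dz":-1,"turn":0},{"dx":0,"dy":0,"dz":-1,"turn":0},{"dx":0,"dy":0,"dz":-1,"turn":0},{"dx":0,"dy":0,"dz":0,"turn":0}]'
python3 -m creep '[{"dx":0,"dy":0,"dz":-1,"turn":0},{"dx":0,"dy":0,"dz":-1,"turn":0},{"dx":0,"dy":0,"dz":-1,"turn":0},{"dx":0,"dy":0,"dz":0,"turn":0},{"dx":0,"dy":0,"dz":0,"turn":0}]'
```

```text
time: 11.85
ee_pos: [0.4598, -0.0147, 0.1532]
tcp_rot: [-0.333, 0.943, 0.0, -0.0]
ft_force: [0.2, 0.2, -0.6]
grip_width: 0.0087
grasp_force: 69.1
time: 12.35
ee_pos: [0.4601, -0.015, 0.1504]
tcp_rot: [-0.333, 0.943, -0.0, 0.0]
ft_force: [0.8, -0.4, -1.4]
grip_width: 0.0091
grasp_force: 69.1
```

Foot at about 0.099, at the pins. I'll rock it 3° each way, pushing lightly.

```bash
python3 -m creep '[{"dx":0,"dy":0,"dz":-1,"turn":3},{"dx":0,"dy":0,"dz":0,"turn":-6},{"dx":0,"dy":0,"dz":-1,"turn":6},{"dx":0,"dy":0,"dz":0,"turn":-6},{"dx":0,"dy":0,"dz":-1,"turn":3}]'
python3 -m creep '[{"dx":0,"dy":0,"dz":0,"turn":3},{"dx":0,"dy":0,"dz":-1,"turn":-6},{"dx":0,"dy":0,"dz":0,"turn":6},{"dx":0,"dy":0,"dz":-1,"turn":-6},{"dx":0,"dy":0,"dz":0,"turn":3}]'
```

```text
time: 12.85
ee_pos: [0.4607, -0.0147, 0.1482]
tcp_rot: [-0.333, 0.943, -0.001, 0.001]
ft_force: [-0.8, -2.0, 8.3]
grip_width: 0.0092
grasp_force: 70.4
time: 13.35
ee_pos: [0.4608, -0.0147, 0.146]
tcp_rot: [-0.333, 0.943, -0.001, 0.001]
ft_force: [1.1, -1.4, 2.2]
grip_width: 0.009
grasp_force: 69.4
```

```bash
python3 -m creep '[{"dx":0,"dy":0,"dz":-1,"turn":3},{"dx":0,"dy":0,"dz":0,"turn":-6},{"dx":0,"dy":0,"dz":-1,"turn":6},{"dx":0,"dy":0,"dz":0,"turn":-6},{"dx":0,"dy":0,"dz":0,"turn":3}]'
python3 -m creep '[{"dx":0,"dy":0,"dz":-1,"turn":3},{"dx":0,"dy":0,"dz":0,"turn":-6},{"dx":0,"dy":0,"dz":-1,"turn":6},{"dx":0,"dy":0,"dz":0,"turn":-6},{"dx":0,"dy":0,"dz":0,"turn":3}]'
```

```text
time: 13.85
ee_pos: [0.4606, -0.0147, 0.1438]
tcp_rot: [-0.333, 0.943, -0.0, 0.001]
ft_force: [1.3, -0.6, 0.4]
grip_width: 0.0087
grasp_force: 69.1
time: 14.35
ee_pos: [0.4607, -0.0146, 0.1419]
tcp_rot: [-0.333, 0.943, -0.0, 0.001]
ft_force: [0.2, -0.4, 2.0]
grip_width: 0.0093
grasp_force: 69.5
```

```bash
python3 -m creep '[{"dx":0,"dy":0,"dz":-1,"turn":3},{"dx":0,"dy":0,"dz":0,"turn":-6},{"dx":0,"dy":0,"dz":0,"turn":3},{"dx":0,"dy":0,"dz":0,"turn":0}]'
python3 -m creep '[{"dx":0,"dy":0,"dz":-1,"turn":3},{"dx":0,"dy":0,"dz":0,"turn":-6},{"dx":0,"dy":0,"dz":0,"turn":3},{"dx":0,"dy":0,"dz":0,"turn":0}]'
```

```text
time: 14.75
ee_pos: [0.4606, -0.0147, 0.1408]
tcp_rot: [-0.333, 0.943, -0.0, 0.001]
ft_force: [1.3, -0.6, 1.8]
grip_width: 0.0091
grasp_force: 69.5
time: 15.15
ee_pos: [0.4608, -0.0146, 0.1404]
tcp_rot: [-0.333, 0.943, -0.001, 0.001]
ft_force: [-0.4, -0.6, 8.9]
grip_width: 0.0091
grasp_force: 70.5
```

```bash
python3 -m creep '[{"dx":0,"dy":0,"dz":-0.7,"turn":0},{"dx":0,"dy":0,"dz":0,"turn":3},{"dx":0,"dy":0,"dz":0,"turn":-6},{"dx":0,"dy":0,"dz":0,"turn":3},{"dx":0,"dy":0,"dz":0,"turn":0}]'
```

```text
time: 15.65
ee_pos: [0.4609, -0.0145, 0.1403]
tcp_rot: [-0.333, 0.943, -0.001, 0.001]
ft_force: [-2.1, -1.1, 14.5]
grip_width: 0.009
grasp_force: 71.5
```

The key is on the bottom: z has stopped at 0.1403 and the force is rising. Now I'll turn clockwise.

```bash
python3 -m creep '[{"dx":0,"dy":0,"dz":0,"turn":-5},{"dx":0,"dy":0,"dz":0,"turn":-5},{"dx":0,"dy":0,"dz":0,"turn":-5},{"dx":0,"dy":0,"dz":0,"turn":-5},{"dx":0,"dy":0,"dz":0,"turn":0}]'
python3 -c "
from plant import *
s=get_state();print(s['wrist_torque'],s['ft_force'],s['q'].round(2))"
```

```text
time: 16.15
ee_pos: [0.4611, -0.0149, 0.1403]
tcp_rot: [-0.163, 0.987, -0.001, 0.001]
ft_force: [-1.4, -1.8, 13.6]
grip_width: 0.0088
grasp_force: 71.0
[-0.54146556  0.33088522  0.07499144] [-1.41805729 -1.80282216 13.59242503] [ 0.67  0.38 -0.88  2.09  0.4   0.84  1.45]
```

```bash
for k in 1 2; do python3 -m creep '[{"dx":0,"dy":0,"dz":0,"turn":-5},{"dx":0,"dy":0,"dz":0,"turn":-5},{"dx":0,"dy":0,"dz":0,"turn":-5},{"dx":0,"dy":0,"dz":0,"turn":-5},{"dx":0,"dy":0,"dz":0,"turn":-5}]'; python3 -c "
from plant import *
s=get_state();print(s['wrist_torque'])"; done
python3 -m creep '[{"dx":0,"dy":0,"dz":0,"turn":-4},{"dx":0,"dy":0,"dz":0,"turn":-4},{"dx":0,"dy":0,"dz":0,"turn":-2},{"dx":0,"dy":0,"dz":0,"turn":0},{"dx":0,"dy":0,"dz":0,"turn":0}]'; python3 -c "
from plant import *
s=get_state();print(s['wrist_torque'])"
```

```text
time: 16.65
ee_pos: [0.4613, -0.0154, 0.1403]
tcp_rot: [0.056, 0.998, -0.001, 0.001]
ft_force: [-0.6, -3.4, 12.1]
grip_width: 0.0088
grasp_force: 71.1
[-0.85078362  0.26054372  0.06689833]
time: 17.15
ee_pos: [0.4611, -0.0158, 0.1403]
tcp_rot: [0.27, 0.963, -0.001, 0.001]
ft_force: [-1.3, -4.6, 13.5]
grip_width: 0.0094
grasp_force: 71.1
[-0.98856629  0.40453221  0.08425984]
time: 17.65
ee_pos: [0.461, -0.0159, 0.1403]
tcp_rot: [0.352, 0.936, -0.001, 0.001]
ft_force: [-1.3, -4.1, 12.5]
grip_width: 0.0091
grasp_force: 71.1
[-1.0870684   0.44317961  0.03692947]
```

```bash
for k in 1 2; do python3 -m creep '[{"dx":0,"dy":0,"dz":0,"turn":-2},{"dx":0,"dy":0,"dz":0,"turn":-1.5},{"dx":0,"dy":0,"dz":0,"turn":0},{"dx":0,"dy":0,"dz":0,"turn":0}]'; python3 -c "
from plant import *
s=get_state();print(s['wrist_torque'])"; done
```

```text
time: 18.05
ee_pos: [0.461, -0.016, 0.1403]
tcp_rot: [0.38, 0.925, -0.001, 0.002]
ft_force: [-1.8, -3.3, 13.4]
grip_width: 0.0089
grasp_force: 71.1
[-1.05339659  0.40855513  0.14423242]
time: 18.45
ee_pos: [0.461, -0.016, 0.1403]
tcp_rot: [0.408, 0.913, -0.001, 0.002]
ft_force: [-2.0, -4.1, 13.0]
grip_width: 0.0089
grasp_force: 71.1
[-1.09410821  0.41376203  0.07028015]
```

```bash
python3 -m creep '[{"dx":0,"dy":0,"dz":0,"turn":-2},{"dx":0,"dy":0,"dz":0,"turn":-1},{"dx":0,"dy":0,"dz":0,"turn":0},{"dx":0,"dy":0,"dz":0,"turn":0}]'; python3 - <<'E'
from h import *
from plant import *
import cv2
T=[]
for _ in range(4):
    W=snap('wrist','w7');T.append(get_state()['wrist_torque'][2])
print("tz",np.round(T,3))
S1=snap('scene','s7');D1=snap('side','d7')
h=cv2.cvtColor(W["frame"],cv2.COLOR_BGR2HSV);m=cv2.inRange(h,(3,150,60),(13,255,255));m[:215]=0;m[:,:235]=0;m[:,285:]=0
for r in range(228,305,8):
    x=np.flatnonzero(m[r]);print(r,(x.min(),x.max()) if len(x) else None,end=" ")
print()
def brass(i,n):
    hh=cv2.cvtColor(i["frame"],cv2.COLOR_BGR2HSV);b=cv2.inRange(hh,(17,110,80),(28,255,255));P=[]
    for v,u in np.argwhere(b):
        p=plane(i,u,v,.098)
        if .484<p[0]<.525 and -.045<p[1]<.015:P.append(p[:2]*1000)
    P=np.array(P);print(n,len(P),P.min(0) if len(P) else"",P.max(0) if len(P) else "")
for n in("w3","w4","w6","w7"):brass(dict(np.load(f"pics/{n}.npz")),n)
for n in("scene0","s7","side0","d7"):brass(dict(np.load(f"pics/{n}.npz")),n)
E
```

```text
time: 18.85
ee_pos: [0.4608, -0.0161, 0.1403]
tcp_rot: [0.432, 0.902, -0.001, 0.001]
ft_force: [-2.8, -4.3, 13.7]
grip_width: 0.0088
grasp_force: 71.3
tz [0.159 0.157 0.158 0.153]
228 (np.int64(250), np.int64(265)) 236 (np.int64(248), np.int64(267)) 244 (np.int64(248), np.int64(268)) 252 (np.int64(247), np.int64(268)) 260 (np.int64(248), np.int64(268)) 268 (np.int64(248), np.int64(266)) 276 (np.int64(248), np.int64(267)) 284 (np.int64(250), np.int64(266)) 292 (np.int64(249), np.int64(267)) 300 (np.int64(251), np.int64(265)) 
w3 108 [495.19241082 -23.68548255] [507.74630635 -11.30730988]
w4 0  
w6 129 [493.76395718 -24.08182256] [507.44471574 -10.71369523]
w7 0  
scene0 4 [501.92314831 -21.44508985] [509.4227609 -11.9750306]
s7 0  
side0 3 [504.79790074 -19.58076943] [508.21708538 -11.30457643]
d7 0
```

The key is aligned in the grip. It has turned 90° and the torque of 0.16 N m exceeds the spring's 0.10, so it is at the stop. The scene and side views no longer show the brass bolt. Handing in.

```bash
python3 -c "
from plant import *
print(finish_job())"
```

```text
the job is handed in; nothing more can be done
None
```

The job is handed in, with no verdict returned: the key is fully home, turned about 90° clockwise to its stop and still gripped at about 70 N. The dust cover is swung aside, and the latch bolt no longer shows in the scene and side cameras.

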